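# Fit a brake disc on its shaft flat and hold it

## Robot

A 6-joint arm with a two-finger parallel gripper is mounted at the origin on a cart in front of the work surface, level with it; the furniture and walls round the work are solid. World frame = base frame: x ahead of the robot, y to its left, z up, the work surface at z = 0. Lengths are in m, angles in rad, forces in N, time in s.
With the tool pointing down it reaches from about 0.25 to 0.725 m from the base axis. Payload 4 kg.
Tool frame: the origin (TCP) lies on the centre line of the jaws, within the pads' length; the fingertips stand 17 mm ahead of it and the grasp point (between the pads) lies 2 mm behind it; z points along the fingers, y is the line along which they close (so a half turn about z gives the same grasp; the last joint's range is limited). The gripper opens to 85 mm and grips with 20 to 120 N. Pads are 22 mm wide; open, the fingers measure 114 mm over their backs; the gripper's body (76 mm by 85 mm) begins 54 mm behind the grasp point. The pads swing forward as they close: fully open they stand 13 mm farther back than shut.
Start: joints at [1.294, 0.241, 0.005, 1.335, 0, 1.571], TCP at [0.137, 0.481, 0.228] pointing down, gripper open.
Joint ranges: [-2.72, 2.72], [-1.05, 1.87], [-1.09, 1.28], [-1.99, 2.15], [-1.42, 1.44], [-3.14, 3.14]. Speed limits (rad/s): [2.79, 2.79, 3.14, 3.14, 3.14, 3.14].

## Interface

Orientations are given as a unit quaternion [x, y, z, w].
In Python, from workcell import get_obs, imaging, order gives the robot as it stands.
- The arm moves only by the tool apply_moves, never from a script. Its argument "targets" is a list that holds one entry, the list of rows, each a list of 5 numbers: the shift along the world's x, y, z in units of 40 mm (1.0 is 40 mm), then the turn about the world's z in degrees, then the gripper command: -1 is shut, 1 is fully open, values between are in proportion. In form: [[[dx, dy, dz, turn, fingers], ...]]. A call has 1 to 8 rows; each row shifts and turns the commanded pose from where the row before left it; what a row does not reach is not made up. A row lasts 1/12 s, in which the tool goes at most 41.7 mm and 7.16 degrees, less where a joint would pass 70% of its speed; a pose out of reach is approached as far as the arm can. A call is refused whole if a number of a shift passes 1 or a number of a turn 7.16, either way. A call with a gripper value outside its range is refused whole. The fingers move at their own pace and stop on an object; the grip force is fixed at half the most. Time passes only in rows, so rows that do not move let the fingers close. It gives the time, the measured TCP pose, the force, the opening and the grip force at its end, in the units of the state.
- get_obs(): the state, without advancing time (a new reading comes with each control period).
- imaging.camera(name): name is "side" or "top"; returns (picture, depth): 480x640x3 uint8, blue, green, red; 480x640 float32, m along the optical axis (not along the pixel's ray), 0 where there is no reading.
- imaging.get_calibration(name): a dict with "camera_matrix" (3x3 intrinsics, pixels), "eye" and "rotation" of the camera in the world. Camera axes: x right, y down, z forward; pixel columns grow to the right and rows downward; lengths in m; the calibration is good to about 2 mm. A picture is of the moment at which its call begins. get_calibration takes no time and is no camera call.
- order.job_done(): hands the job in; it is judged then, once.
The state is a dict: "clock": time; "joint_pos": joint angles; "joint_vel": joint speeds; "tau": joint torques, N m; "eef_pos": TCP position; "tool_rot": TCP orientation; "ft_force": force on the tool from outside, world axes, zero at the start; "ft_torque": the same for the moment, N m; "grip_width": finger opening in m; "grasp_force": force on a finger pad.
Only numpy, scipy, OpenCV 4.12 (cv2) and the standard library are available. Lean on these libraries where they do the work, as an engineer would, in place of code of your own. Each camera call takes 0.05 s, during which the arm holds its last target. There are 200 camera calls.

## Task

Pinch the bare spindle shaft with a finger on its flat and turn it until that flat squarely faces the key hole in the upright bracket. Then pick the brake disc up by its rim only, keeping your fingers off the brake faces, and slide it hub up onto the shaft, set screw on the flat and facing the key hole, fully home on the shoulder. Finish while still gripping the rim and holding the disc there, so that I can tighten the screw through the hole; leave the other things on the bench alone.

Things in the scene. Friction and masses are not known exactly. Their poses are not given: they have to be found in the camera images.
- spindle: Spindle unit fixed to the bench: 130 x 180 x 12 mm foot plate, grey cast bearing housing (radius 43 mm), bearing cap 78 mm above the bench, vertical shaft in the middle. Origin on the shaft axis at bench height, z up. The upright caliper bracket is on its +y side (left seen from the robot, give or take 0.35 rad): plate 60 mm wide, 72 to 80 mm from the axis, top 137 mm above the bench.
- seat (a point): Centre of the shoulder on which the disc must rest: on the shaft axis, 92 mm above the bench, top of the shaft's 38 mm collar. Above it 40 mm of bare shaft (top 132 mm above the bench, last 3 mm chamfered), 25 mm in diameter, with one flat along it, 6.5 mm from the axis: 19 mm thick across the flat.
- key_hole (a point): Centre of the 14 mm round key hole in the bracket, 76 mm from the shaft axis on the spindle's +y side, 115 mm above the bench.
- shaft (a joint): Rotation of the shaft about the vertical, rad, counter-clockwise seen from above positive; 0 when the flat faces the key hole squarely (spindle +y); it starts 0.6 to 1.5. It turns stiffly (about 0.06 N m) and stays where it is left.
- flat (a point): Middle of the shaft's flat, a vertical face 21 mm wide between 92 and 129 mm above the bench, 6.5 mm from the shaft axis; the point is 112 mm above the bench, turns with the shaft, and its +y axis points out of the flat.
- brake_disc: Loose steel brake disc, 0.2 to 0.4 kg, lying hub up on the brown carpet pad, 6 mm above the bench. Origin: centre of its underside, z up the bore. Boss 40 mm dia., z 0 to 6 mm; disc 60 mm dia., z 6 to 14; hub 40 mm dia., z 14 to 32. Through bore 27.5 mm. Its +y side carries the set screw; a short dark line on the hub's top lies above it.
- set_screw (a point): Outer end of the set screw: 20 mm from the bore axis on the disc's +y side, 23 mm above its underside. The screw is 8 mm thick and its inner end stands 6 mm into the bore, so the hub passes over the shaft's top 19 mm at any angle, but goes right down only with the screw over the flat, within about 0.25 rad.
- disc_rim: Rim of the brake disc, the only place to hold it: cylindrical edge 60 mm in diameter, 7 to 13 mm above the underside of the disc. Same origin and axes as the brake disc.
- brake_faces: The two flat ring-shaped brake faces, above and below the disc, 20 to 27 mm from the axis, 6 and 14 mm above the underside; not to be touched with fingers. Same origin and axes as the brake disc.
- hex_key: Bystander: dark L-shaped hex key, 110 x 34 mm, 6 mm thick, flat on the bench; origin at the end of its long leg, which runs along its +x. Leave alone.
- loose_nut: Bystander: bare steel hexagon nut, 30 x 34 x 24 mm, origin at the centre of its underside. Leave alone.
- block: Bystander: small yellow pine stop block with a notch, 26 x 72 x 34 mm, origin at the centre of its underside, long along y. Leave alone.
Mind the look-alikes: they are no part of the job. Of the things like the brake_disc, leave any that is purple; of the rest the larger one is meant.

How it is judged:
By the outcome, as a careful person would: the job done as asked, in the order asked, and still so for the second after the job is handed in, while the arm keeps its last pose, push and grip.
It also fails if it takes over 64 s, if anything falls off the work surface, if the arm or the gripper's body presses on something with over 40 N, if the wrist force passes 120 N, or if a joint passes its speed limit or range.

## Working session

There is one attempt and no reset: what is moved stays moved. The work goes in short steps, Python scripts to look and compute and a tool call to move; the robot and the scene stay as the last step left them, time stands still between calls to the robot, and variables do not carry over. Pictures are saved under pics/ and viewed, at most 10 in all, crops included, and the job is handed in when it is done.

Besides the shell and the picture viewer there is one more tool, called after "Call:" as name(argument=value, ...) on one line, values as JSON. apply_moves: Moves the arm, as the interface text tells. Its arguments: {"type":"object","properties":{"targets":{"type":"array","items":{"type":"array","items":{"type":"array","items":{"type":"number"}}}}},"required":["targets"]}

```bash
mkdir -p pics; cat > h.py <<'E'
import numpy as np, cv2
from workcell import get_obs, imaging, order
def cal(n):
    c=imaging.get_calibration(n); return np.array(c["camera_matrix"]),np.array(c["eye"]),np.array(c["rotation"])
def ray(n,u,v):
    K,e,R=cal(n); return e, R@np.linalg.inv(K)@np.array([u,v,1.])
def onz(n,u,v,z):
    e,d=ray(n,u,v); return e+d*(z-e[2])/d[2]
def cloud(n,D):
    K,e,R=cal(n); v,u=np.indices(D.shape)
    p=np.stack([(u-K[0,2])/K[0,0]*D,(v-K[1,2])/K[1,1]*D,D],-1); return p@R.T+e
def proj(n,p):
    K,e,R=cal(n); q=K@(R.T@(np.array(p)-e)); return q[:2]/q[2]
E
python3 - <<'E'
from h import *
for n in("top","side"):
    p,d=imaging.camera(n); cv2.imwrite(f"pics/{n}0.png",p); np.save(f"{n}0.npy",d); print(n,cal(n),d.min(),d.max())
print(get_obs())
E
```

```text
top (array([[448.44390802,   0.        , 319.80425395],
       [  0.        , 448.44390802, 234.66891725],
       [  0.        ,   0.        ,   1.        ]]), array([0.45829108, 0.23254469, 1.2522397 ]), array([ 0.71284736, -0.70003844,  0.03064194, -0.0292558 ])) 0.0 2.083152
side (array([[518.84273767,   0.        , 314.05807148],
       [  0.        , 518.84273767, 245.3507931 ],
       [  0.        ,   0.        ,   1.        ]]), array([ 0.30793006, -0.58821865,  0.6729055 ]), array([ 0.87112932, -0.14807135,  0.07016385, -0.46290995])) 0.0 1.96805
{'clock': 0.1, 'joint_pos': array([ 1.29396504e+00,  2.41329375e-01,  3.86950925e-03,  1.33519747e+00,
       -5.08032163e-07,  1.57076116e+00]), 'joint_vel': array([-0.00078633, -0.00175477,  0.00212786,  0.0015217 ,  0.00065544,
        0.00045094]), 'tau': array([-1.07968142e-04, -3.73136938e+01,  2.53010792e+01,  1.08341224e-02,
        1.23118045e-05, -6.23320958e-06]), 'eef_pos': array([0.13650009, 0.48041922, 0.22731014]), 'tool_rot': array([ 1.37956605e-01,  9.90437837e-01, -9.21640047e-04, -1.28150439e-04]), 'ft_force': array([-0.15488171,  0.4462219 , -0.71116651]), 'ft_torque': array([-0.1004986 ,  0.00868367, -0.01099047]), 'grasp_force': 0.0, 'grip_width': 0.08538004557262384}
```

Rotation is a quaternion; view both images.

```bash
sed -i 's/np.array(c\["rotation"\])/Rotation.from_quat(c["rotation"]).as_matrix()/; 1a from scipy.spatial.transform import Rotation' h.py
```

```text
(no output)
```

View pics/top0.png

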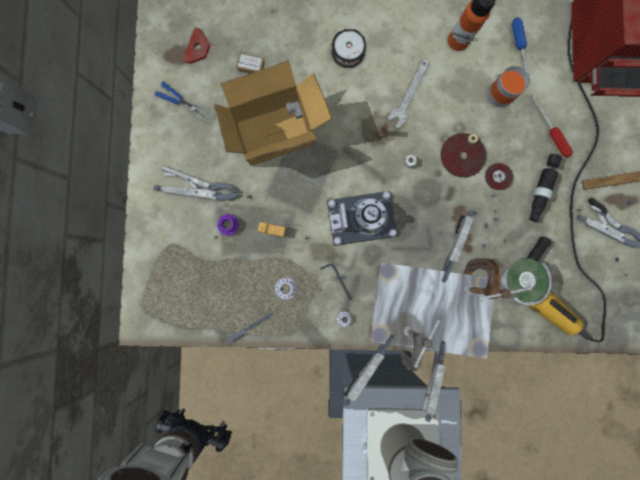

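View pics/side0.png

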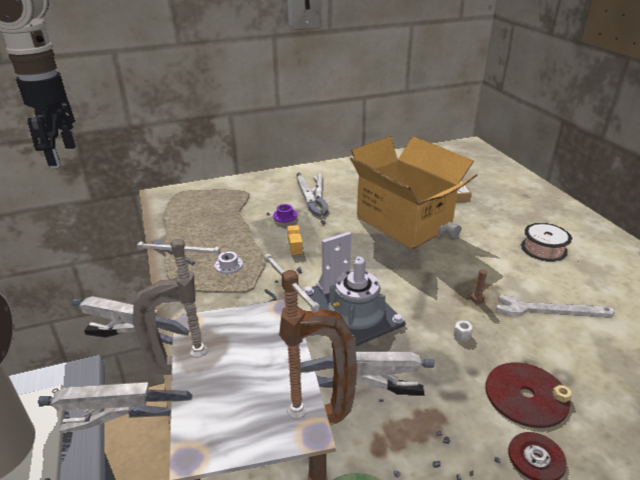

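Top view: disc at (285,288) on the carpet, a smaller look-alike at (344,319), a purple one at (228,224) and the shaft at (371,214), with the bracket to its left at about (338,216). Side view: disc at (229,260), shaft top at (360,262).

```bash
python3 - <<'E'
from h import *
t=cv2.imread("pics/top0.png");s=cv2.imread("pics/side0.png");D=np.load("top0.npy")
def crop(im,u,v,r,f): return cv2.resize(im[v-r:v+r,u-r:u+r],(400,300) if 0 else (2*r*f,2*r*f),interpolation=cv2.INTER_CUBIC)
A=cv2.resize(t[185:245,320:400],(400,300),interpolation=cv2.INTER_CUBIC)
B=cv2.resize(t[264:312,253:317],(400,300),interpolation=cv2.INTER_CUBIC)
C=cv2.resize(s[230:305,305:405],(400,300),interpolation=cv2.INTER_CUBIC)
E=cv2.resize(s[236:284,197:261],(400,300),interpolation=cv2.INTER_CUBIC)
cv2.imwrite("pics/c1.png",np.vstack([np.hstack([A,B]),np.hstack([C,E])]))
P=cloud("top",D)
for n,(u,v),z in[("disc",(285,288),.038),("small",(344,319),.038),("shaft",(371,214),.132),("plate",(430,310),0.05)]:
    print(n,onz("top",u,v,z).round(4),P[v,u].round(4))
# shaft top from depth
Q=P.reshape(-1,3); 
m=(Q[:,2]>.122)&(Q[:,2]<.145)&(np.abs(Q[:,0]-P[214,371,0])<.1)&(np.abs(Q[:,1]-P[214,371,1])<.12)
for q in Q[m]: print(q.round(4),proj("top",q).round(0))
E
```

```text
disc [0.4158 0.3221 0.038 ] [0.4145 0.3247 0.002 ]
small [0.3363 0.1623 0.038 ] [ 0.3324  0.1601 -0.0006]
shaft [0.608  0.1033 0.132 ] [0.6107 0.101  0.112 ]
plate [ 0.3651 -0.065   0.05  ] [ 0.3688 -0.0532  0.0976]
[0.6337 0.177  0.1379] [342. 203.]
[0.6314 0.1819 0.136 ] [340. 204.]
[0.6318 0.1792 0.1333] [341. 204.]
[0.6312 0.1769 0.1379] [342. 204.]
[0.6316 0.1743 0.1358] [343. 204.]
[0.6289 0.1818 0.1355] [340. 205.]
[0.6284 0.1795 0.139 ] [341. 205.]
[0.6288 0.1768 0.1366] [342. 205.]
[0.629  0.1743 0.1356] [343. 205.]
[0.6273 0.1815 0.1297] [340. 206.]
[0.626  0.1794 0.1386] [341. 206.]
[0.6262 0.1768 0.1376] [342. 206.]
[0.6263 0.1743 0.1367] [343. 206.]
[0.6291 0.1004 0.1275] [372. 206.]
[0.6295 0.0975 0.1248] [373. 206.]
[0.6298 0.0948 0.1231] [374. 206.]
[0.6253 0.1813 0.1254] [340. 207.]
[0.6242 0.1791 0.1336] [341. 207.]
[0.6239 0.1767 0.1354] [342. 207.]
[0.6244 0.174  0.1325] [343. 207.]
[0.6263 0.1056 0.1287] [370. 207.]
[0.6257 0.1035 0.1324] [371. 207.]
[0.6263 0.1006 0.1292] [372. 207.]
[0.6257 0.0986 0.1335] [373. 207.]
[0.6263 0.0956 0.1299] [374. 207.]
[0.6272 0
[... 3805 characters left out ...]

[0.5854 0.174  0.1415] [343. 222.]
[0.5859 0.1713 0.1373] [344. 222.]
[0.5863 0.1686 0.1347] [345. 222.]
[0.5835 0.1737 0.1362] [343. 223.]
[0.5835 0.1712 0.1368] [344. 223.]
[0.5839 0.1685 0.1332] [345. 223.]
[0.5839 0.166  0.1339] [346. 223.]
[0.5812 0.1735 0.1337] [343. 224.]
[0.5807 0.1713 0.1394] [344. 224.]
[0.5809 0.1687 0.1374] [345. 224.]
[0.5808 0.1663 0.1384] [346. 224.]
[0.5792 0.1732 0.1294] [343. 225.]
[0.5786 0.171  0.1347] [344. 225.]
[0.5782 0.1688 0.1391] [345. 225.]
[0.5791 0.1658 0.1318] [346. 225.]
[0.5759 0.1711 0.1366] [344. 226.]
[0.5762 0.1685 0.1342] [345. 226.]
[0.5762 0.166  0.1347] [346. 226.]
[0.5744 0.1706 0.1275] [344. 227.]
[0.5749 0.1678 0.1227] [345. 227.]
```

View pics/c1.png

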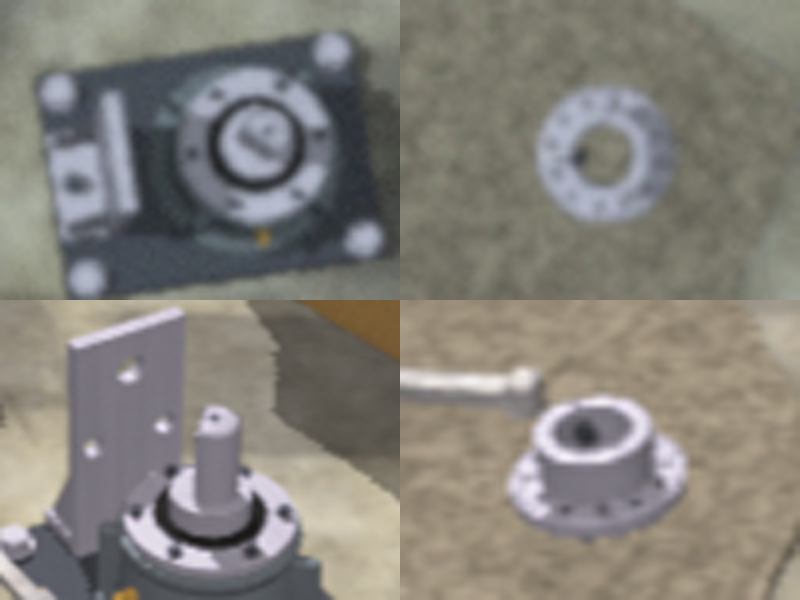

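Crops: in the top view the flat cuts the lower-left side of the shaft top, so it faces +y/−x. The bracket plate runs nearly along world x. On the disc, the dark screw mark is on the left of the bore, about world +y.

```bash
python3 - <<'E'
from h import *
t=cv2.imread("pics/top0.png");s=cv2.imread("pics/side0.png");D=np.load("top0.npy");Ds=np.load("side0.npy")
P=cloud("top",D).reshape(-1,3);S=cloud("side",Ds).reshape(-1,3)
for n,Q in(("top",P),("side",S)):
    b=Q[(Q[:,2]>(.128 if n=="top" else .09))&(Q[:,2]<.145)&(abs(Q[:,0]-.605)<.05)&(abs(Q[:,1]-.173)<.022)]
    c=b[:,:2].mean(0); u,sv,v=np.linalg.svd(b[:,:2]-c); print(n,"bracket",len(b),c.round(4),"yaw",np.degrees(np.arctan2(*(v[0][::-1]*np.sign(v[0][0])))).round(2), np.ptp((b[:,:2]-c)@v[0]), ((b[:,:2]-c)@v[0]).min())
    h=Q[(Q[:,2]>.122)&(Q[:,2]<.14)&(np.hypot(Q[:,0]-.617,Q[:,1]-.099)<.025)]
    print(n,"shaft",len(h),h.mean(0).round(4),cv2.minEnclosingCircle(h[:,:2].astype(np.float32)))
    k=Q[(Q[:,2]>.026)&(Q[:,2]<.06)&(np.hypot(Q[:,0]-.416,Q[:,1]-.322)<.05)]
    print(n,"hub",len(k),k.mean(0).round(4),cv2.minEnclosingCircle(k[:,:2].astype(np.float32)))
    # collar/shoulder + cap
    cap=Q[(abs(Q[:,2]-.078)<.006)&(np.hypot(Q[:,0]-.617,Q[:,1]-.099)<.06)]
    print(n,"cap",len(cap),cap.mean(0).round(4),cv2.minEnclosingCircle(cap[:,:2].astype(np.float32)))
g=cv2.cvtColor(t,cv2.COLOR_BGR2GRAY)
print(g[276:301,272:300])
print(g[202:222,362:384])
gs=cv2.cvtColor(s,cv2.COLOR_BGR2GRAY); print(gs[254:285,348:374])
E
```

```text
top bracket 82 [0.6043 0.1737] yaw 9.74 0.058518764122594255 -0.029517065037680146
top shaft 68 [0.618  0.0981 0.1293] ((0.6175531148910522, 0.09815031290054321), 0.012839125469326973)
top hub 109 [0.416  0.3228 0.0361] ((0.4154199957847595, 0.32268524169921875), 0.01995936781167984)
top cap 554 [0.6151 0.0994 0.0774] ((0.6164548993110657, 0.09913832694292068), 0.04178067669272423)
side bracket 677 [0.6028 0.1702] yaw 8.51 0.06289473515876354 -0.033742591995487
side shaft 119 [0.6169 0.0924 0.1299] ((0.6159843802452087, 0.09646535664796829), 0.013625193387269974)
side hub 242 [0.4151 0.319  0.0346] ((0.41548383235931396, 0.32133397459983826), 0.02197430282831192)
side cap 798 [0.612  0.0862 0.0786] ((0.6170527338981628, 0.09623993933200836), 0.04256096109747887)
[[118 117 121 121 119 121 116 110 106 106 115 124 124 127 129 129 128 125
  124 123 118 113 114 113 109 113 117 114]
 [126 122 124 123 124 122 123 112 110 116 124 133 131 135 138 135 133 131
  125 123 121 116 111 108 111 108 108 109]
 [123 119 122 126 121 120 123 124 129 135 147 153 154 156 152 145 150 151
  136 126 122 113 1
[... 7139 characters left out ...]
11 128 175
  206 177 108 151 203 213 213 212]
 [183 210 215 214 204 167 121 118 122 123 123 124 123 120 117 118 127 141
  176 166  82  80 154 204 213 212]
 [138 185 211 217 214 185 133 120 122 123 125 126 124 123 124 129 132 132
  140 121  61  46  98 172 211 212]
 [107 142 185 209 215 195 149 131 128 128 130 131 131 132 134 134 134 132
  118  91  53  39  59 145 205 209]
 [104 110 129 155 188 205 181 143 137 137 136 138 138 136 134 133 132 122
  110  85  50  41  46 103 174 191]
 [105 108 110 115 122 137 145 143 136 134 135 138 139 139 131 123 119 115
  107  82  43  40  48 104 174 185]
 [101 110 112 113 115 117 120 122 120 119 119 121 122 124 124 123 119 115
  105  77  38  37  51 123 188 208]]
```

Everything fits the given sizes. The shaft is at (0.617, 0.098) with spindle yaw about 9.7°. The flat's normal is at about 141° in the world, and the disc is at (0.415, 0.322) with its screw at about 90°. I'm moving over the shaft and turning +67°.

Call:
apply_moves(targets=[[[0.75, -0.6, 0, 4.2, 0], [0.75, -0.6, 0, 4.2, 0], [0.75, -0.6, 0, 4.2, 0], [0.75, -0.6, 0, 4.2, 0], [0.75, -0.6, 0, 4.2, 0], [0.75, -0.6, 0, 4.2, 0], [0.75, -0.6, 0, 4.2, 0], [0.75, -0.6, 0, 4.2, 0]]])

```text
clock: 0.77
eef_pos: [0.3776, 0.2873, 0.2278]
tool_rot: [-0.156, 0.988, -0.0, -0.0]
ft_force: [-1.0, 0.3, -0.1]
grip_width: 0.0427
grasp_force: 0.0
```

Call:
apply_moves(targets=[[[0.75, -0.6, 0, 4.2, 0], [0.75, -0.6, 0, 4.2, 0], [0.75, -0.6, 0, 4.2, 0], [0.75, -0.6, 0, 4.2, 0], [0.75, -0.6, 0, 4.2, 0], [0.75, -0.6, 0, 4.2, 0], [0.75, -0.55, 0, 4.2, 0], [0, 0, 0, 0, 0]]])

```text
clock: 1.43
eef_pos: [0.5908, 0.1183, 0.226]
tool_rot: [-0.398, 0.917, -0.001, -0.0]
ft_force: [0.1, 1.6, -0.9]
grip_width: 0.0426
grasp_force: 0.0
```

```bash
cat >> h.py <<'E'
def st():
    o=get_obs(); R=Rotation.from_quat(o["tool_rot"]).as_matrix()
    print("t",round(o["clock"],2),"pos",o["eef_pos"].round(4),"yaw_y",np.degrees(np.arctan2(R[1,1],R[0,1])).round(2),"w",round(o["grip_width"],4),"gf",round(o["grasp_force"],1),"F",o["ft_force"].round(1),"T",o["ft_torque"].round(2),"j",o["joint_pos"].round(2)); return o
E
python3 -c "
from h import *
st()
p,d=imaging.camera('top'); s,e=imaging.camera('side')
A=cv2.resize(p[174:249,321:421],(400,300),interpolation=cv2.INTER_CUBIC);B=cv2.resize(s[200:305,305:445],(400,300),interpolation=cv2.INTER_CUBIC)
cv2.imwrite('pics/a1.png',np.hstack([A,B]))"
```

```text
t 1.43 pos [0.5908 0.1183 0.226 ] yaw_y 136.89 w 0.0426 gf 0.0 F [ 0.1  1.6 -0.9] T [ 0.03  0.03 -0.02] j [ 0.2   0.45  0.3   1.42 -0.   -0.62]
```

View pics/a1.png

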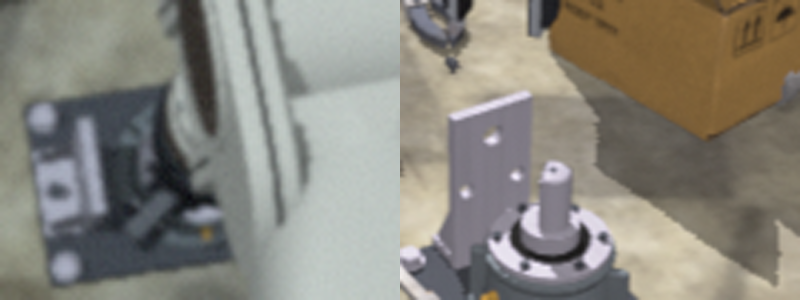

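The crops show the arm over the spindle: the finger sits next to the shaft in the top view, and the shaft is clear in the side view. I'll make the last step and let it settle.

Call:
apply_moves(targets=[[[0.75, -0.6, -0.4, 4.1, 0], [0, 0, 0, 0, 0], [0, 0, 0, 0, 0], [0, 0, 0, 0, 0]]])

```text
clock: 1.87
eef_pos: [0.6154, 0.0999, 0.2119]
tool_rot: [-0.433, 0.902, 0.0, -0.001]
ft_force: [0.0, 1.0, 1.9]
grip_width: 0.0428
grasp_force: 0.0
```

```bash
python3 -c "
from h import *
st()
s,e=imaging.camera('side')
cv2.imwrite('pics/a2.png',cv2.resize(s[150:320,285:435],(600,600*170//150*0+600),interpolation=cv2.INTER_CUBIC))
for z in(.132,): print(proj('side',[.617,.098,z]),proj('side',[.617,.098,.194]))
st()"
```

```text
t 1.87 pos [0.6154 0.0999 0.2119] yaw_y 141.26 w 0.0428 gf 0.0 F [0.  1.  1.9] T [-0.02  0.05  0.02] j [ 0.16  0.5   0.34  1.41  0.   -0.73]
[358.40365538 259.84850031] [359.60432589 230.45729102]
t 1.92 pos [0.6156 0.1001 0.2126] yaw_y 141.29 w 0.0428 gf 0.0 F [-0.7 -0.5  0.1] T [ 0.01 -0.01  0.04] j [ 0.16  0.5   0.34  1.41  0.   -0.73]
```

View pics/a2.png

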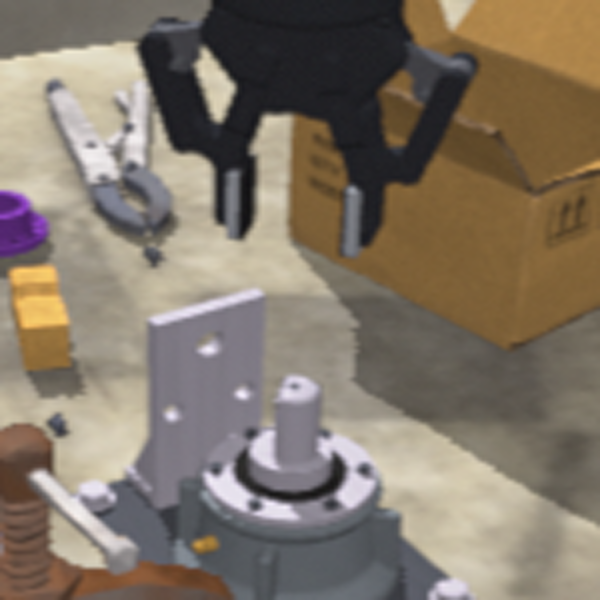

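The fingertips' midpoint in the crop, (297,243), stands right above the shaft top at (297,385). I'll descend with the tips just above the collar and pinch.

Call:
apply_moves(targets=[[[0.035, -0.05, -0.5, 0, 0], [0, 0, -0.6, 0, 0], [0, 0, -0.6, 0, 0], [0, 0, -0.5, 0, 0], [0, 0, -0.2, 0, 0], [0, 0, 0, 0, 0], [0, 0, 0, 0, 0], [0, 0, 0, 0, 0]]])

```text
clock: 2.58
eef_pos: [0.6191, 0.0976, 0.1183]
tool_rot: [-0.433, 0.902, -0.0, 0.002]
ft_force: [-0.4, -0.7, -0.3]
grip_width: 0.0426
grasp_force: 0.0
```

Call:
apply_moves(targets=[[[0, 0, 0, 0, -0.3], [0, 0, 0, 0, -0.45], [0, 0, 0, 0, -0.55], [0, 0, 0, 0, -0.65], [0, 0, 0, 0, -0.8], [0, 0, 0, 0, -0.8]]])

```text
clock: 3.08
eef_pos: [0.6189, 0.0971, 0.1178]
tool_rot: [-0.432, 0.902, -0.0, 0.001]
ft_force: [-0.4, -0.2, 5.4]
grip_width: 0.0168
grasp_force: 58.5
```

```bash
python3 -c "
from h import *
st()"
```

```text
t 3.08 pos [0.6189 0.0971 0.1178] yaw_y 141.24 w 0.0168 gf 58.5 F [-0.4 -0.2  5.4] T [0.03 0.16 0.06] j [ 0.16  0.55  0.18  1.19  0.   -0.74]
```

```bash
python3 -c "
from h import *
s,e=imaging.camera('side')
cv2.imwrite('pics/a3.png',cv2.resize(s[210:310,300:420],(720,600),interpolation=cv2.INTER_CUBIC))
st()"
```

```text
t 3.13 pos [0.6189 0.0971 0.1178] yaw_y 141.24 w 0.0165 gf 58.5 F [-0.2 -0.1  6. ] T [-0.03  0.21  0.05] j [ 0.16  0.55  0.18  1.19  0.   -0.74]
```

View pics/a3.png

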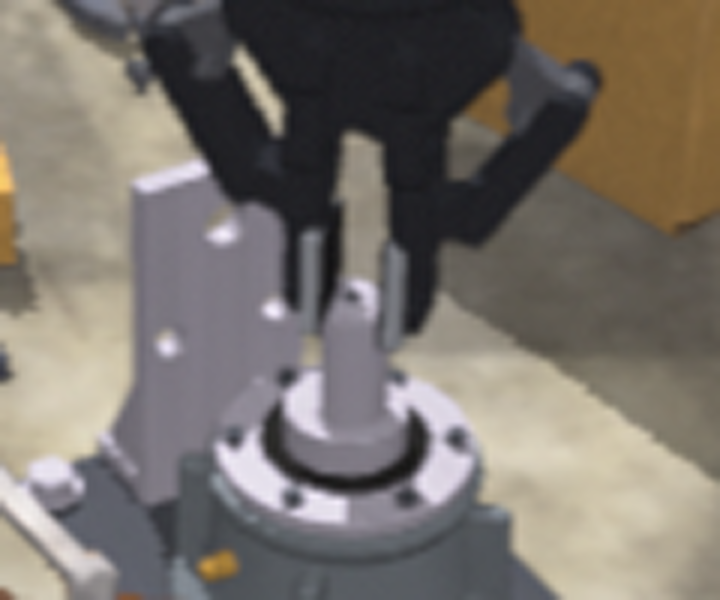

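The crop shows the fingertips at rows 330–345, higher up the shaft than expected; the shaft top is at (352,288) and the shoulder at about row 415. I'll check the tip height with depth.

```bash
python3 -c "
from h import *
s,e=imaging.camera('side')
S=cloud('side',e)
# finger points: above cap, near shaft
for (c,r) in [(311,318),(395,330),(395,300),(311,270),(352,290),(420,320),(352,360)]:
    u=300+c//6; v=210+r//6
    print((c,r),s[v,u],S[v,u].round(4))
d=(s.max(2)<70)&(S[...,2]>.08)&(np.hypot(S[...,0]-.617,S[...,1]-.098)<.06)
q=S[d]; i=np.argsort(q[:,2]); print(q[i[:12]].round(4)); st()"
```

```text
(311, 318) [127 121 119] [0.6022 0.0964 0.1298]
(395, 330) [127 121 120] [0.6223 0.0808 0.1312]
(395, 300) [127 121 119] [0.6226 0.0824 0.1409]
(311, 270) [127 121 120] [0.6024 0.0979 0.1462]
(352, 290) [128 118 121] [0.6183 0.103  0.1324]
(420, 320) [59 61 63] [0.6309 0.0789 0.1347]
(352, 360) [136 125 130] [0.6121 0.087  0.1185]
[[0.6302 0.0803 0.08  ]
 [0.6025 0.0842 0.08  ]
 [0.6354 0.0876 0.0801]
 [0.6138 0.074  0.0801]
 [0.6001 0.088  0.0801]
 [0.6155 0.0734 0.0801]
 [0.6211 0.0773 0.0801]
 [0.5956 0.0866 0.0801]
 [0.6261 0.0755 0.0801]
 [0.5972 0.0952 0.0801]
 [0.6377 0.0928 0.0802]
 [0.6318 0.0794 0.0803]]
t 3.18 pos [0.6189 0.0971 0.1178] yaw_y 141.24 w 0.0167 gf 58.5 F [-0.5 -0.5  5.4] T [0.01 0.18 0.08] j [ 0.16  0.55  0.18  1.19  0.   -0.74]
```

The tips are really at z≈0.126, about 8 mm above the TCP reading, so only the chamfer is pinched. I'll reopen, lower 20 mm and pinch again.

Call:
apply_moves(targets=[[[0, 0, 0, 0, 0], [0, 0, 0, 0, 0], [0, 0, 0, 0, 0], [0, 0, -0.25, 0, 0], [0, 0, -0.25, 0, 0], [0, 0, 0, 0, 0], [0, 0, 0, 0, 0], [0, 0, 0, 0, 0]]])

```text
clock: 3.85
eef_pos: [0.6177, 0.0969, 0.0955]
tool_rot: [-0.432, 0.902, 0.0, -0.001]
ft_force: [0.5, 0.5, 0.6]
grip_width: 0.0426
grasp_force: 0.0
```

```bash
cat > tip.py <<'E'
from h import *
st()
s,e=imaging.camera('side'); S=cloud('side',e); o=get_obs(); c=o["eef_pos"]
R=Rotation.from_quat(o["tool_rot"]).as_matrix(); y=R[:2,1]
L=(S[...,:2]-c[:2])@y; X=(S[...,:2]-c[:2])@R[:2,0]; w=o["grip_width"]/2
for sg in(1,-1):
    m=(abs(X)<.016)&(L*sg>w-.004)&(L*sg<w+.03)&(S[...,2]>c[2]-.03)&(S[...,2]<c[2]+.08)&(s.max(2)<150)
    z=S[m]; print(sg,len(z),np.sort(z[:,2])[:8].round(4), "range l", (L[m]*sg).min().round(4))
E
python3 tip.py
```

```text
t 3.85 pos [0.6177 0.0969 0.0955] yaw_y 141.24 w 0.0426 gf 0.0 F [0.5 0.5 0.6] T [ 0.   -0.01 -0.04] j [ 0.16  0.57  0.15  1.15  0.   -0.74]
1 501 [0.0701 0.071  0.0714 0.0722 0.0737 0.0745 0.0773 0.0773] range l 0.0173
-1 493 [0.0675 0.0686 0.0687 0.0692 0.0704 0.0708 0.0712 0.0715] range l 0.0174
```

Call:
apply_moves(targets=[[[0, 0, 0, 0, -0.3], [0, 0, 0, 0, -0.45], [0, 0, 0, 0, -0.5], [0, 0, 0, 0, -0.55], [0, 0, 0, 0, -0.6], [0, 0, 0, 0, -0.7], [0, 0, 0, 0, -0.8]]])

```text
clock: 4.48
eef_pos: [0.6187, 0.0967, 0.0967]
tool_rot: [-0.432, 0.902, -0.001, 0.001]
ft_force: [1.4, -2.7, 2.5]
grip_width: 0.018
grasp_force: 58.6
```

```bash
python3 -c "
from h import *
s,e=imaging.camera('side')
cv2.imwrite('pics/a4.png',cv2.resize(s[200:300,300:420],(720,600),interpolation=cv2.INTER_CUBIC))
S=cloud('side',e)
for c,r in [(311,378),(395,388),(395,360)]:
    u=300+c//6;v=200+r//6;print(s[v,u],S[v,u].round(4))
st()"
```

```text
[117 111 109] [0.6025 0.0971 0.1293]
[127 120 119] [0.6217 0.0798 0.1342]
[75 70 69] [0.6215 0.0801 0.1427]
t 4.53 pos [0.6187 0.0967 0.0967] yaw_y 141.22 w 0.0183 gf 58.6 F [ 1.4 -2.5  3. ] T [-0.38 -0.29  0.06] j [ 0.16  0.57  0.15  1.15 -0.   -0.74]
```

View pics/a4.png

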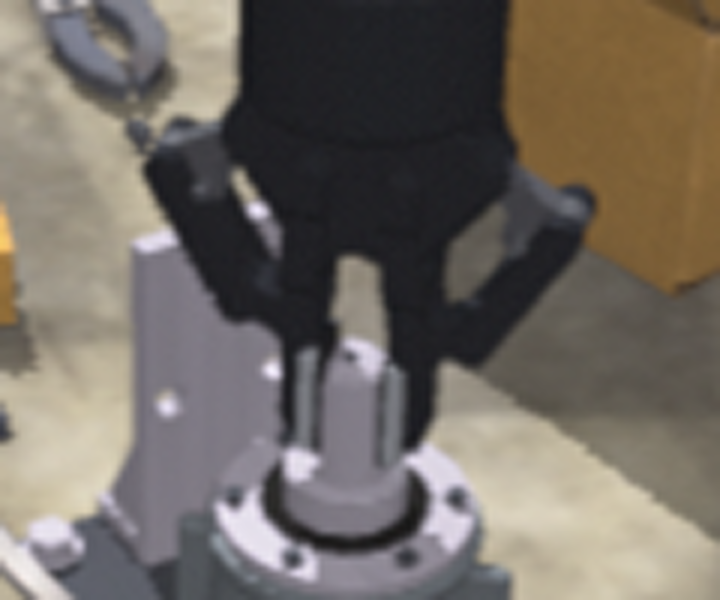

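The pads now cover the shaft down to about z=0.10 and the width is 18 mm, so the finger is flush on the flat. I'll turn −41.5° and watch the forces.

Call:
apply_moves(targets=[[[0, 0, 0, -2.5, -0.8], [0, 0, 0, -3, -0.8], [0, 0, 0, -3, -0.8], [0, 0, 0, -3, -0.8], [0, 0, 0, -3, -0.8], [0, 0, 0, -3, -0.8], [0, 0, 0, -3, -0.8], [0, 0, 0, 0, -0.8]]])

```text
clock: 5.2
eef_pos: [0.6179, 0.0961, 0.0967]
tool_rot: [-0.264, 0.964, -0.001, -0.0]
ft_force: [-0.3, -3.9, 5.7]
grip_width: 0.0181
grasp_force: 58.4
```

```bash
python3 -c "
from h import *
st()"
```

```text
t 5.2 pos [0.6179 0.0961 0.0967] yaw_y 120.65 w 0.0181 gf 58.4 F [-0.3 -3.9  5.7] T [-0.81  0.18 -0.05] j [ 0.15  0.57  0.15  1.15 -0.   -0.38]
```

Call:
apply_moves(targets=[[[0, 0, 0, -3, -0.8], [0, 0, 0, -3, -0.8], [0, 0, 0, -3, -0.8], [0, 0, 0, -3, -0.8], [0, 0, 0, -3, -0.8], [0, 0, 0, -3, -0.8], [0, 0, 0, -2.9, -0.8], [0, 0, 0, 0, -0.8]]])

```text
clock: 5.87
eef_pos: [0.617, 0.0958, 0.0967]
tool_rot: [-0.085, 0.996, -0.001, -0.001]
ft_force: [-3.5, -4.9, 6.4]
grip_width: 0.0181
grasp_force: 58.6
```

```bash
python3 -c "
from h import *
st()
S=cloud('side',np.load('side0.npy')).reshape(-1,3)
b=S[(S[:,2]>.085)&(S[:,2]<.133)&(abs(S[:,0]-.604)<.05)&(abs(S[:,1]-.172)<.03)]
n0=np.array([-.17,.985]); 
for k in range(6):
    A=np.c_[b[:,0],b[:,2],np.ones(len(b))]; c=np.linalg.lstsq(A,b[:,1],rcond=None)[0]; r=b[:,1]-A@c
    print(len(b),'yaw',np.degrees(np.arctan(c[0])).round(2),'lean',c[1].round(3),r.std().round(4)); b=b[abs(r)<2*r.std()]
f=lambda p:(p-np.array([.617,.098]))@np.array([-np.sin(.169),np.cos(.169)])
print('face distance',f(b[:,:2]).mean())
# foot plate direction by dark contour in top image
t=cv2.imread('pics/top0.png'); g=t[180:250,320:405].max(2); m=(g<85).astype(np.uint8); m=cv2.morphologyEx(m,cv2.MORPH_CLOSE,np.ones((9,9)))
C=max(cv2.findContours(m,0,2)[0],key=cv2.contourArea); print(cv2.minAreaRect(C))
"
```

```text
t 5.87 pos [0.617  0.0958 0.0967] yaw_y 99.78 w 0.0181 gf 58.6 F [-3.5 -4.9  6.4] T [-0.93  0.68 -0.03] j [ 0.15  0.57  0.15  1.15 -0.   -0.02]
593 yaw 8.25 lean 0.004 0.002
555 yaw 9.21 lean 0.004 0.0013
534 yaw 9.38 lean 0.003 0.0012
514 yaw 9.58 lean 0.002 0.0011
501 yaw 9.72 lean 0.001 0.0011
491 yaw 9.68 lean -0.0 0.001
face distance 0.07271280208042381
((47.99549102783203, 37.38435363769531), (45.25920104980469, 74.18824005126953), 82.05652618408203)
```

The bracket face fit also gives 9.7°, and the tool (and so the flat) is at 99.8°. From the two pinches the shaft axis is at about (0.6165, 0.0988). I'll release, rise and go to the disc.

Call:
apply_moves(targets=[[[0, 0, 0, 0, -0.4], [0, 0, 0, 0, 0], [0, 0, 0, 0, 0], [0, 0, 0, 0, 0], [0, 0, 0.5, 0, 0], [0, 0, 0.9, 0, 0], [0, 0, 0.9, 0, 0], [0, 0, 0.7, 0, 0]]])

```text
clock: 6.53
eef_pos: [0.6183, 0.0975, 0.2184]
tool_rot: [-0.086, 0.996, 0.0, 0.001]
ft_force: [0.7, -0.9, -0.0]
grip_width: 0.043
grasp_force: 0.0
```

Call:
apply_moves(targets=[[[-0.4, 0.45, 0, 6.7, 0.76], [-0.7, 0.75, 0, 6.7, 0.76], [-0.7, 0.75, 0, 6.7, 0.76], [-0.7, 0.75, 0, 6.7, 0.76], [-0.7, 0.75, 0, 6.7, 0.76], [-0.7, 0.75, 0, 6.7, 0.76], [-0.7, 0.75, 0, 6.7, 0.76], [-0.45, 0.63, 0, 6.7, 0.76]]])

```text
clock: 7.2
eef_pos: [0.4131, 0.3219, 0.2162]
tool_rot: [-0.529, 0.849, 0.001, -0.0]
ft_force: [-0.3, 0.6, 0.0]
grip_width: 0.0751
grasp_force: 0.0
```

Call:
apply_moves(targets=[[[0, 0, -0.6, 6.7, 0.76], [0, 0, -0.6, 6.7, 0.76], [0, 0, -0.6, 6.7, 0.76], [0, 0, 0, 6.5, 0.76], [0, 0, 0, 0, 0.76], [0, 0, 0, 0, 0.76], [0, 0, 0, 0, 0.76]]])

```text
clock: 7.78
eef_pos: [0.4166, 0.3208, 0.1449]
tool_rot: [-0.707, 0.708, -0.0, 0.001]
ft_force: [-0.2, 1.4, 0.6]
grip_width: 0.0748
grasp_force: 0.0
```

```bash
python3 -c "
from h import *
st()
s,e=imaging.camera('side'); t,d=imaging.camera('top')
np.save('s5.npy',e)
A=cv2.resize(s[190:290,170:290],(480,400),interpolation=cv2.INTER_CUBIC)
B=cv2.resize(t[184:234,341:401],(320,267),interpolation=cv2.INTER_CUBIC)
B=cv2.copyMakeBorder(B,0,133,0,0,0)
cv2.imwrite('pics/a5.png',np.hstack([A,B])); cv2.imwrite('pics/s5f.png',s); cv2.imwrite('pics/t5f.png',t)
st(); print(proj('side',[.415,.322,.1]),proj('side',[.415,.322,.038]))"
```

```text
t 7.78 pos [0.4166 0.3208 0.1449] yaw_y 179.92 w 0.0748 gf 0.0 F [-0.2  1.4  0.6] T [-0.04 -0.05 -0.02] j [ 0.66  0.34 -0.08  1.15  0.   -0.91]
t 7.88 pos [0.4167 0.3207 0.1451] yaw_y 179.95 w 0.0751 gf 0.0 F [-0.1  0.2  0.7] T [ 0.01  0.05 -0.02] j [ 0.66  0.34 -0.08  1.15  0.   -0.91]
[224.33323095 232.2317116 ] [227.6088426  256.85112584]
```

View pics/a5.png

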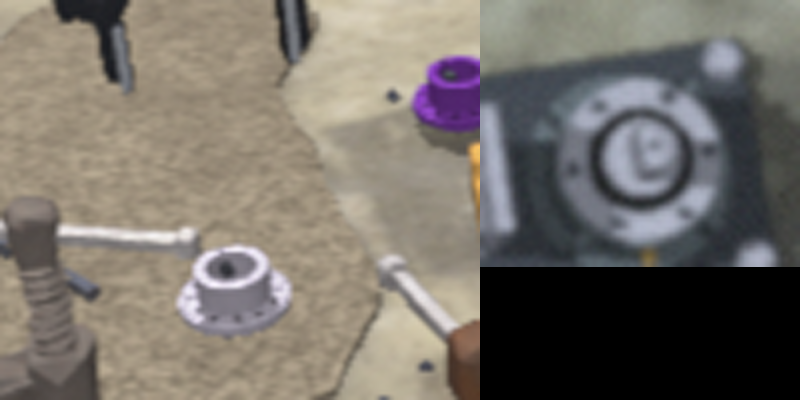

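The left crop shows open fingertips at (125,90) and (293,60), above the disc hub at (232,265). The right crop shows the flat now facing the bracket squarely. Next I'll check tip height by depth and refine the screw direction from the top view.

```bash
python3 -c "
from h import *
S=cloud('side',np.load('s5.npy')); s=cv2.imread('pics/s5f.png')
for c,r in [(124,84),(122,70),(120,45),(292,52),(291,30)]:
    u,v=170+c//4,190+r//4; print((c,r),s[v,u],S[v,u].round(4))
for sl in((slice(195,222),slice(195,204)),(slice(190,212),slice(238,248))):
    q=S[sl].reshape(-1,3); q=q[(q[:,2]>.1)]; q=q[np.argsort(q[:,2])]; print(q[:6].round(4))
q=S.reshape(-1,3)
print('carpet',np.median(q[(abs(q[:,0]-.415)<.08)&(abs(q[:,1]-.322)<.08)&(np.hypot(q[:,0]-.415,q[:,1]-.322)>.045),2]))
# screw direction, side & top
t=cv2.imread('pics/top0.png'); g=cv2.cvtColor(t,6).astype(float)
w=np.clip(105-g[284:294,277:293],0,None); vv,uu=np.indices(w.shape); print('dark top',277+(uu*w).sum()/w.sum(),284+(vv*w).sum()/w.sum(),'centre',proj('top',[.4155,.3225,.038]))
gs=cv2.cvtColor(s,6).astype(float)
w=np.clip(100-gs[250:266,216:242],0,None); vv,uu=np.indices(w.shape); print('dark side',216+(uu*w).sum()/w.sum(),250+(vv*w).sum()/w.sum(),'centre',proj('side',[.4155,.3225,.038]))
print(gs[249:266,216:242].astype(int))
"
```

```text
(124, 84) [126 119 116] [0.3744 0.3098 0.1654]
(122, 70) [121 115 113] [0.3736 0.3091 0.1748]
(120, 45) [126 120 116] [0.3757 0.3137 0.1853]
(292, 52) [126 119 117] [0.458  0.3124 0.1653]
(291, 30) [112 107 105] [0.4569 0.3102 0.1802]
[[0.3734 0.3222 0.1587]
 [0.3738 0.3105 0.1606]
 [0.378  0.3117 0.1613]
 [0.3755 0.308  0.1616]
 [0.3759 0.3087 0.1634]
 [0.374  0.3085 0.1639]]
[[0.4553 0.3212 0.1589]
 [0.4617 0.3133 0.1596]
 [0.4547 0.3277 0.1602]
 [0.4554 0.3111 0.162 ]
 [0.4589 0.3085 0.1627]
 [0.4548 0.3268 0.163 ]]
carpet 0.4229132875048513
dark top 281.4871794871795 288.64102564102564 centre [284.84754901 288.10846029]
dark side 226.15051020408163 256.9387755102041 centre [227.79691686 256.67572314]
[[220 204 154 113 131 153 163 164 161 161 166 161 149 150 158 152 147 148
  147 144 141 140 144 151 155 155]
 [170 156 122 109 135 157 164 163 160 160 159 156 148 148 151 148 144 147
  147 145 141 139 146 152 150 149]
 [131 126 112 109 136 158 161 164 161 160 171 179 194 202 190 174 169 162
  149 145 149 150 148 146 145 151]
 [129 127 115 103 123 160 177 188 183 185 222 231 237 238 2
[... 767 characters left out ...]
80 208 225
  202 147 104 134 200 225 210 180]
 [147 181 173 150 205 231 231 227 206 183 179 189 199 222 234 225 207 172
  133 108 103 150 212 228 215 191]
 [190 213 171 117 129 170 216 235 235 228 227 228 233 231 205 167 134 119
  112 107 103 136 194 208 208 222]
 [225 235 211 148 115 119 128 135 139 143 142 144 141 137 131 123 118 115
  112 107 102 128 174 186 203 223]
 [219 227 208 151 115 116 117 118 120 122 122 123 123 123 123 122 120 117
  114 108 104 130 189 225 229 222]
 [196 184 191 153 116 117 120 122 122 122 124 125 125 124 124 123 121 118
  114 109 104 117 137 191 218 197]
 [215 221 231 195 125 117 121 123 122 123 124 125 125 125 123 123 121 119
  115 112 121 119 106 165 206 172]]
```

The tips sit about 14 mm above the TCP reading at this opening, so I'll descend by that, in stages with force checks. The screw seems to be about 4–10° past +y. I'll refine that once the disc is held in clear view.

Call:
apply_moves(targets=[[[-0.04, 0.04, -0.8, 0, 0.76], [0, 0, -0.8, 0, 0.76], [0, 0, -0.8, 0, 0.76], [0, 0, -0.6, 0, 0.76], [0, 0, -0.2, 0, 0.76], [0, 0, 0, 0, 0.76], [0, 0, 0, 0, 0.76]]])

```text
clock: 8.47
eef_pos: [0.4151, 0.3222, 0.017]
tool_rot: [0.707, -0.707, 0.0, -0.001]
ft_force: [0.0, -0.3, -0.2]
grip_width: 0.0753
grasp_force: 0.0
```

```bash
python3 -c "
from h import *
st()
s,e=imaging.camera('side'); S=cloud('side',e)
cv2.imwrite('pics/a6.png',cv2.resize(s[200:290,180:280],(600,540),interpolation=cv2.INTER_CUBIC))"
```

```text
t 8.47 pos [0.4151 0.3222 0.017 ] yaw_y -179.99 w 0.0753 gf 0.0 F [ 0.  -0.3 -0.2] T [ 0.06 -0.   -0.  ] j [ 0.66  0.48 -0.25  0.84  0.   -0.91]
```

View pics/a6.png

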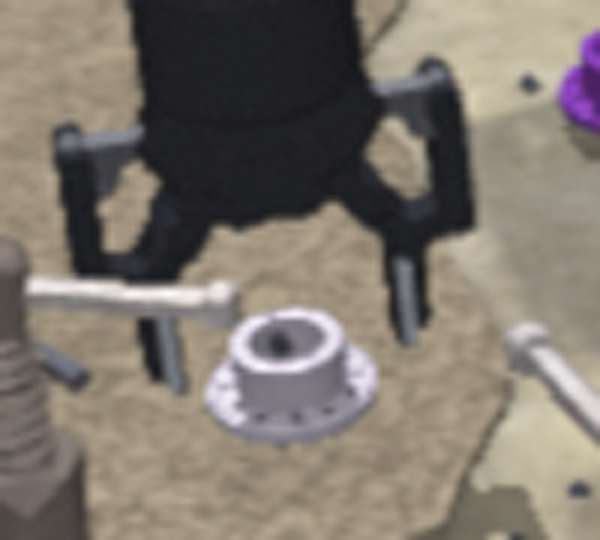

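Tips at (178,390) and (408,342) are centred on the disc at (292,390) and about z=0.027. I'll lower 15–16 mm more and close on the rim.

Call:
apply_moves(targets=[[[0, 0, -0.2, 0, 0.76], [0, 0, -0.19, 0, 0.76], [0, 0, 0, 0, 0.76], [0, 0, 0, 0, 0.76]]])

```text
clock: 8.85
eef_pos: [0.4142, 0.3216, 0.0003]
tool_rot: [0.707, -0.707, -0.0, 0.0]
ft_force: [-0.1, 0.2, -0.3]
grip_width: 0.0754
grasp_force: 0.0
```

```bash
python3 -c "
from h import *
st()"
```

```text
t 8.85 pos [4.142e-01 3.216e-01 3.000e-04] yaw_y -179.96 w 0.0754 gf 0.0 F [-0.1  0.2 -0.3] T [ 0.06  0.05 -0.02] j [ 0.66  0.5  -0.26  0.81  0.   -0.91]
```

Call:
apply_moves(targets=[[[0, 0, 0, 0, 0.6], [0, 0, 0, 0, 0.5], [0, 0, 0, 0, 0.4], [0, 0, 0, 0, 0.3], [0, 0, 0, 0, 0.2], [0, 0, 0, 0, 0.2]]])

```text
clock: 9.35
eef_pos: [0.4147, 0.3219, 0.0015]
tool_rot: [0.707, -0.707, 0.0, -0.0]
ft_force: [-1.9, -1.0, 5.7]
grip_width: 0.0569
grasp_force: 62.4
```

```bash
python3 -c "
from h import *
st()"
```

```text
t 9.35 pos [0.4147 0.3219 0.0015] yaw_y -179.96 w 0.0569 gf 62.4 F [-1.9 -1.   5.7] T [-0.28  0.28  0.03] j [ 0.66  0.5  -0.26  0.81 -0.   -0.91]
```

Call:
apply_moves(targets=[[[0, 0, 0.1, 0, 0.2], [0, 0, 0.2, 0, 0.2], [0, 0, 0.4, 0, 0.2], [0, 0, 0, 0, 0.2], [0, 0, 0, 0, 0.2]]])

```text
clock: 9.77
eef_pos: [0.4152, 0.3224, 0.0293]
tool_rot: [0.707, -0.707, 0.0, -0.001]
ft_force: [0.6, 1.2, -2.8]
grip_width: 0.057
grasp_force: 64.7
```

```bash
python3 -c "
from h import *
st()
s,e=imaging.camera('side')
cv2.imwrite('pics/a7.png',cv2.resize(s[190:280,180:280],(600,540),interpolation=cv2.INTER_CUBIC))"
```

```text
t 9.77 pos [0.4152 0.3224 0.0293] yaw_y -179.96 w 0.057 gf 64.7 F [ 0.6  1.2 -2.8] T [-0.01 -0.02 -0.02] j [ 0.66  0.46 -0.24  0.87  0.   -0.91]
```

View pics/a7.png

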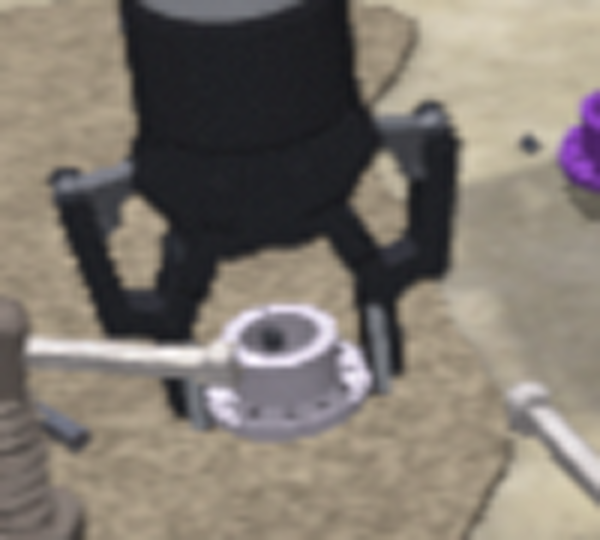

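The disc hangs level in the grip by its rim, with the hub line at (272,312). The lift force of −2.8 N fits its weight. That was the tenth picture, so from here I use numbers only. I'll raise it and turn the screw towards the side camera to measure its angle.

Call:
apply_moves(targets=[[[0, 0, 0.6, -7, 0.2], [0, 0, 0.9, -7, 0.2], [0, 0, 0.9, -7, 0.2], [0, 0, 0.9, -7, 0.2], [0, 0, 0.9, -7, 0.2], [0.2, -0.5, 0, -7, 0.2], [0.3, -0.6, 0, -7, 0.2], [0.3, -0.6, 0, -7, 0.2]]])

```text
clock: 10.48
eef_pos: [0.4464, 0.2534, 0.1964]
tool_rot: [-0.291, 0.957, -0.0, 0.0]
ft_force: [-0.5, -0.3, -3.4]
grip_width: 0.057
grasp_force: 65.7
```

Call:
apply_moves(targets=[[[0.3, -0.6, 0, -7, 0.2], [0.3, -0.6, 0, -7, 0.2], [0.3, -0.6, 0, -7, 0.2], [0.3, -0.6, 0, -7, 0.2], [0.1, -0.4, 0, -7, 0.2], [0, -0.2, 0, -7, 0.2], [0, 0, 0, -7, 0.2], [0, 0, 0, -7, 0.2]]])

```text
clock: 11.15
eef_pos: [0.4978, 0.1326, 0.1951]
tool_rot: [0.194, 0.981, -0.001, -0.001]
ft_force: [-0.3, -0.2, -3.2]
grip_width: 0.0566
grasp_force: 65.7
```

Call:
apply_moves(targets=[[[0, 0, 0, -7, 0.2], [0, 0, 0, -7, 0.2], [0, 0, 0, -7, 0.2], [0, 0, 0, -7, 0.2], [0, 0, 0, -7, 0.2], [0, 0, 0, -7, 0.2], [0, 0, 0, -7, 0.2], [0, 0, 0, -7, 0.2]]])

```text
clock: 11.82
eef_pos: [0.4977, 0.1336, 0.1951]
tool_rot: [0.631, 0.775, -0.001, -0.001]
ft_force: [-0.6, -0.0, -3.1]
grip_width: 0.0569
grasp_force: 65.7
```

Call:
apply_moves(targets=[[[0, 0, 0, -7, 0.2], [0, 0, 0, -7, 0.2], [0, 0, 0, 0, 0.2], [0, 0, 0, 0, 0.2], [0, 0, 0, 0, 0.2]]])

```text
clock: 12.23
eef_pos: [0.4981, 0.1337, 0.1959]
tool_rot: [0.718, 0.696, -0.001, -0.0]
ft_force: [-0.5, -0.5, -3.3]
grip_width: 0.0569
grasp_force: 65.7
```

```bash
python3 -c "
from h import *
st()
s,e=imaging.camera('side');np.save('s8.npy',e);cv2.imwrite('pics/s8.png',s)
o=st();c=o['eef_pos']
for z in(-.02,0,.02,.04): print(z,proj('side',c+[0,0,z]))
u,v=proj('side',c+[0,0,.02]).astype(int)
g=cv2.cvtColor(s,6)
np.set_printoptions(linewidth=250)
print(u-24,v-20);print(g[v-20:v+28,u-24:u+24])"
```

```text
t 12.23 pos [0.4981 0.1337 0.1959] yaw_y -1.81 w 0.0569 gf 65.7 F [-0.5 -0.5 -3.3] T [-0.06 -0.05  0.06] j [ 0.26  0.29 -0.02  1.27  0.    1.86]
t 12.28 pos [0.4982 0.1337 0.196 ] yaw_y -1.84 w 0.057 gf 65.7 F [-0.1 -0.1 -3.1] T [ 0.04  0.01 -0.06] j [ 0.26  0.29 -0.02  1.27  0.    1.87]
-0.02 [287.57224872 241.57148535]
0 [287.0617129  231.81661839]
0.02 [286.53804274 221.81079226]
0.04 [286.0007248  211.54419629]
262 201
[[ 31  33  35 ...  34  34  34]
 [ 32  34  36 ...  35  34  35]
 [ 38  37  36 ...  33  35  34]
 ...
 [170 168 163 ... 151 152 153]
 [171 170 166 ... 155 155 154]
 [166 163 159 ... 155 153 155]]
```

```bash
python3 -c "
from h import *
import sys
np.set_printoptions(linewidth=300,threshold=99999)
g=cv2.cvtColor(cv2.imread('pics/s8.png'),6)
print('cols',264,'..');
for v in range(204,244): print(v,' '.join('%3d'%x for x in g[v,262:314]))
"
```

```text
cols 264 ..
204  53  46  39  37  33  33  34  33  32  48 116 166 179 178 177 182 184 176 157 141 135 121 112 112 120 132 155 174 188 205 209 208 204 202 199 197 195 193 162  95  51  29  29  33  32  33  33  32  32  34  47  77
205  53  49  37  34  35  34  35  32  34  78 149 187 187 186 181 177 161 127  89  79  82  71  64  65  70  80  99 113 136 179 205 210 207 205 201 198 195 195 165  93  39  29  29  32  34  33  32  33  32  42  85 122
206  47  43  35  34  33  34  33  33  46 118 178 196 193 190 177 146 116  93  64  55  59  61  62  65  69  71  74  84 104 134 179 204 206 204 200 197 194 190 160  90  32  24  31  38  40  37  33  31  33  58 105 134
207  36  37  34  35  34  33  32  30  55 140 193 196 194 190 167 123  95  76  71  87 104 118 124 130 137 138 135 131 130 134 155 187 202 201 197 192 190 188 159  89  29  26  42  68  82  71  43  31  37  77 118 132
208  36  36  36  35  32  34  32  34  76 150 189 190 191 188 162 112 106 112 139 169 196 219 225 221 219 219 220 219 212 200 188 184 193 187 179 176 176 177 152  84  30  26  60 109 133 117  71  35  36  76 116 130
209  35  35  35  33  36  33 
[... 6691 characters left out ...]
 200 201 206 195 159 143 142 142 142 145 143 142 144 145 146 146
241 173 162 150 143 143 141 139 138 142 144 142 138 137 138 139 142 143 144 145 147 149 149 153 157 164 167 143 122 173 202 201 202 202 200 199 198 198 195 196 187 161 147 146 144 143 146 146 145 144 145 145 147
242 170 157 147 142 141 142 142 142 140 142 141 138 137 139 140 142 143 143 145 144 144 147 153 159 164 164 144 116 155 188 187 183 175 165 158 154 149 143 139 137 141 148 148 147 145 146 146 147 150 152 151 150
243 168 157 148 142 139 142 143 141 138 139 143 143 140 142 143 144 144 145 145 145 145 148 151 153 151 152 138 117 120 128 128 123 122 120 122 122 122 121 121 124 138 150 151 151 150 147 148 148 152 153 154 154
```

The numbers show the screw spot at column 290.8, with hub edges at 275.3 and 297.6 around the axis. The screw is therefore about 22° right of the camera line, i.e. at tool yaw + 279°. I'll turn the disc back by +182.5° over the shaft.

Call:
apply_moves(targets=[[[0.3, -0.1, 0, 6.5, 0.2], [0.4, -0.1, 0, 7, 0.2], [0.4, -0.1, 0, 7, 0.2], [0.4, -0.1, 0, 7, 0.2], [0.4, -0.1, 0, 7, 0.2], [0.4, -0.1, 0, 7, 0.2], [0.4, -0.1, 0, 7, 0.2], [0.25, -0.1, 0, 7, 0.2]]])

```text
clock: 12.95
eef_pos: [0.6178, 0.1014, 0.1959]
tool_rot: [0.309, 0.951, 0.0, 0.0]
ft_force: [0.9, 0.2, -3.3]
grip_width: 0.0572
grasp_force: 65.7
```

Call:
apply_moves(targets=[[[0, -0.09, 0, 7, 0.2], [0, 0, 0, 7, 0.2], [0, 0, 0, 7, 0.2], [0, 0, 0, 7, 0.2], [0, 0, 0, 7, 0.2], [0, 0, 0, 7, 0.2], [0, 0, 0, 7, 0.2], [0, 0, 0, 7, 0.2]]])

```text
clock: 13.62
eef_pos: [0.6163, 0.0981, 0.1961]
tool_rot: [-0.173, 0.985, -0.0, -0.0]
ft_force: [-0.1, 0.0, -2.6]
grip_width: 0.0568
grasp_force: 65.7
```

Call:
apply_moves(targets=[[[0, 0, 0, 7, 0.2], [0, 0, 0, 7, 0.2], [0, 0, 0, 7, 0.2], [0, 0, 0, 7, 0.2], [0, 0, 0, 7, 0.2], [0, 0, 0, 7, 0.2], [0, 0, 0, 7, 0.2], [0, 0, 0, 7, 0.2]]])

```text
clock: 14.28
eef_pos: [0.6163, 0.0982, 0.1961]
tool_rot: [-0.616, 0.788, 0.0, -0.0]
ft_force: [-0.2, -0.0, -2.7]
grip_width: 0.0569
grasp_force: 65.7
```

Call:
apply_moves(targets=[[[0, 0, -0.4, 7, 0.2], [0, 0, -0.5, 0, 0.2], [0, 0, -0.3, 0, 0.2], [0, 0, 0, 0, 0.2], [0, 0, 0, 0, 0.2], [0, 0, 0, 0, 0.2]]])

```text
clock: 14.78
eef_pos: [0.617, 0.0983, 0.1493]
tool_rot: [-0.66, 0.751, -0.0, 0.001]
ft_force: [-0.6, 0.7, -3.0]
grip_width: 0.057
grasp_force: 65.7
```

```bash
python3 -c "
from h import *
st()"
```

```text
t 14.78 pos [0.617  0.0983 0.1493] yaw_y 172.57 w 0.057 gf 65.7 F [-0.6  0.7 -3. ] T [-0.01 -0.01 -0.02] j [ 0.16  0.53  0.22  1.27  0.   -1.28]
```

Call:
apply_moves(targets=[[[0, 0, 0, 4, 0.2], [0, 0, 0, 4, 0.2], [0, 0, 0, 0, 0.2], [0, 0, 0, 0, 0.2]]])

```text
clock: 15.12
eef_pos: [0.6172, 0.0983, 0.1498]
tool_rot: [0.71, -0.704, 0.001, -0.001]
ft_force: [0.1, 0.0, -3.6]
grip_width: 0.057
grasp_force: 65.7
```

```bash
python3 -c "
from h import *
o=st(); c=o['eef_pos']
s,e=imaging.camera('side'); g=cv2.cvtColor(s,6).astype(int); cv2.imwrite('pics/s9.png',s)
for z in(.032,.0245): print('axis hub',proj('side',[c[0],c[1],c[2]+z]))
for z in(.132,.12,.105): print('axis shaft',z,proj('side',[.6166,.0986,z]))
for v in list(range(232,248,2))+list(range(258,276,2)): print(v,' '.join('%3d'%x for x in g[v,335:386]))"
```

```text
t 15.12 pos [0.6172 0.0983 0.1498] yaw_y -179.55 w 0.057 gf 65.7 F [ 0.1  0.  -3.6] T [0.01 0.01 0.03] j [ 0.16  0.53  0.22  1.27 -0.   -1.42]
axis hub [359.419427   236.28857729]
axis hub [359.27125864 239.90947936]
axis shaft 0.132 [358.06446382 259.70825642]
axis shaft 0.12 [357.84500715 265.14150417]
axis shaft 0.105 [357.57511774 271.82335199]
232  33  33  32  32  33  32  32  34  34  30  52 130 197 220 221 220 189 129 114 105  92  99 115 126 128 126 126 125 123 118 116 142 191 218 216 183 112  57  24  24  23  21  36  90 124 114  77  39  63  89  97
234  68  36  32  32  31  32  33  32  33  46  92 164 198 204 218 220 186 121  96  65  64  65  59  78 110 126 126 123 124 118 113 116 181 226 220 198 138  52  21  24  23  25  43  94 123 107  64  39  73  98  93
236 166  59  28  31  33  33  36  62  89 109 106  95 131 162 188 212 218 208 176 123  85  62  61  89 119 127 127 124 125 130 153 197 220 220 204 160  97  50  24  22  24  25  44  94 123 102  53  36  70  94  95
238 169  60  34  31  34  32  38  79 115 123 106 103 129 122 106 116 147 188 209 215 218 219 215 203 203 204 204 212 220 217 2
[... 2086 characters left out ...]
 160 157 157 160 157 155 151 151 152 153 154 156 158 159 159 159 156 155 154
270 123 125 125 124 124 123 126 127 128 129 127 124 123 124 132 146 136 114 117 123 125 126 127 128 128 126 125 122 115 125 150 166 176 181 181 178 177 177 175 175 174 176 179 184 189 191 190 186 184 184 182
272 123 125 125 125 125 124 125 131 134 130 121  92  61  65 109 152 143 114 118 123 125 127 127 127 129 128 124 121 111 103  97  96 136 180 190 183 182 180 180 180 180 182 183 181 181 187 189 187 183 180 177
274 124 124 126 125 125 127 132 140 144 144 140 120 101 149 200 199 150 113 117 123 125 126 127 128 129 127 124 119 110 144 182 165 180 218 220 219 214 196 179 171 171 177 183 185 184 181 178 178 180 181 183
```

The hub and shaft axes agree within 0.5 mm in the side view. I'll lower slowly onto the shaft, watching the force.

Call:
apply_moves(targets=[[[0, 0, -0.4, 0, 0.2], [0, 0, -0.2, 0, 0.2], [0, 0, -0.1, 0, 0.2], [0, 0, -0.1, 0, 0.2], [0, 0, 0, 0, 0.2], [0, 0, 0, 0, 0.2]]])

```text
clock: 15.67
eef_pos: [0.6164, 0.0982, 0.1165]
tool_rot: [0.71, -0.704, -0.0, 0.0]
ft_force: [0.2, -0.0, -3.9]
grip_width: 0.0569
grasp_force: 65.6
```

```bash
python3 -c "
from h import *
st()"
```

```text
t 15.67 pos [0.6164 0.0982 0.1165] yaw_y -179.47 w 0.0569 gf 65.6 F [ 0.2 -0.  -3.9] T [-0.03 -0.03  0.  ] j [ 0.16  0.55  0.17  1.19 -0.   -1.42]
```

Call:
apply_moves(targets=[[[0, 0, -0.1, 0, 0.2], [0, 0, -0.1, 0, 0.2], [0, 0, -0.1, 0, 0.2], [0, 0, 0, 0, 0.2], [0, 0, 0, 0, 0.2]]])

```text
clock: 16.08
eef_pos: [0.6161, 0.0981, 0.104]
tool_rot: [0.71, -0.704, -0.0, 0.0]
ft_force: [0.0, 0.1, -3.4]
grip_width: 0.0567
grasp_force: 65.6
```

```bash
python3 -c "
from h import *
st()"
```

```text
t 16.08 pos [0.6161 0.0981 0.104 ] yaw_y -179.46 w 0.0567 gf 65.6 F [ 0.   0.1 -3.4] T [ 0.03 -0.03 -0.04] j [ 0.16  0.56  0.15  1.17  0.   -1.42]
```

Call:
apply_moves(targets=[[[0, 0, -0.1, 0, 0.2], [0, 0, -0.1, 0, 0.2], [0, 0, -0.1, 0, 0.2], [0, 0, 0, 0, 0.2], [0, 0, 0, 0, 0.2]]])

```text
clock: 16.5
eef_pos: [0.616, 0.0981, 0.0919]
tool_rot: [0.71, -0.704, -0.0, 0.0]
ft_force: [-0.2, 0.4, -3.0]
grip_width: 0.0567
grasp_force: 65.6
```

```bash
python3 -c "
from h import *
st()"
```

```text
t 16.5 pos [0.616  0.0981 0.0919] yaw_y -179.46 w 0.0567 gf 65.6 F [-0.2  0.4 -3. ] T [-0.04  0.01 -0.02] j [ 0.16  0.57  0.14  1.14  0.   -1.42]
```

The screw is now below the shaft top and on the flat, with no side load. A few millimetres are left, so I'll seat it gently.

Call:
apply_moves(targets=[[[0, 0, -0.05, 0, 0.2], [0, 0, -0.05, 0, 0.2], [0, 0, 0, 0, 0.2], [0, 0, 0, 0, 0.2]]])

```text
clock: 16.83
eef_pos: [0.6163, 0.0982, 0.0884]
tool_rot: [0.71, -0.704, -0.0, 0.0]
ft_force: [0.3, -0.3, -3.0]
grip_width: 0.057
grasp_force: 65.7
```

Call:
apply_moves(targets=[[[0, 0, -0.02, 0, 0.2], [0, 0, 0, 0, 0.2], [0, 0, 0, 0, 0.2]]])

```text
clock: 17.08
eef_pos: [0.6165, 0.0982, 0.0878]
tool_rot: [0.71, -0.704, 0.0, -0.0]
ft_force: [-0.4, -0.5, -2.7]
grip_width: 0.0568
grasp_force: 65.7
```

```bash
python3 -c "
from h import *
st()"
```

```text
t 17.08 pos [0.6165 0.0982 0.0878] yaw_y -179.46 w 0.0568 gf 65.7 F [-0.4 -0.5 -2.7] T [ 0.   -0.01 -0.04] j [ 0.16  0.57  0.13  1.13 -0.   -1.42]
```

Call:
apply_moves(targets=[[[0, 0, -0.025, 0, 0.2], [0, 0, 0, 0, 0.2], [0, 0, 0, 0, 0.2]]])

```text
clock: 17.33
eef_pos: [0.6166, 0.0982, 0.0876]
tool_rot: [0.71, -0.704, 0.0, -0.0]
ft_force: [-1.7, 0.2, 2.9]
grip_width: 0.0569
grasp_force: 66.2
```

Call:
apply_moves(targets=[[[0, 0, -0.025, 0, 0.2], [0, 0, 0, 0, 0.2], [0, 0, 0, 0, 0.2]]])

```text
clock: 17.58
eef_pos: [0.6166, 0.0982, 0.0876]
tool_rot: [0.71, -0.704, 0.0, -0.001]
ft_force: [-4.1, -0.0, 8.4]
grip_width: 0.057
grasp_force: 66.6
```

```bash
python3 -c "
from h import *
st()"
```

```text
t 17.58 pos [0.6166 0.0982 0.0876] yaw_y -179.46 w 0.057 gf 66.6 F [-4.1 -0.   8.4] T [-0.16  0.97  0.02] j [ 0.16  0.57  0.13  1.13 -0.   -1.42]
```

The disc met the shoulder at TCP z=0.0876 (predicted 0.0875) and presses down with about 11 N. There is no twist, and the rim is still gripped. Handing in.

```bash
python3 -c "
from h import *
print(order.job_done()); st()"
```

```text
the job is handed in; nothing more can be done
None
the job is handed in; nothing more can be done
```

The shaft flat is turned to face the key hole, and the disc is fully down on the shoulder, hub up, with the set screw on the flat and facing the hole to within a few degrees; the gripper is still holding it by the rim.

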